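Shim the carving board level

ROBOT

A 7-joint arm with a two-finger parallel gripper is mounted at the origin on the work surface. World frame = base frame: x ahead of the robot, y to its left, z up, the work surface at z = 0. Lengths are in mm, angles in rad, forces in N, time in s.
With the tool pointing down it reaches from about 350 to 900 mm from the base axis. Payload 7.2 kg.
Tool frame: the origin (TCP) lies midway between the tips of the shut fingers; the grasp point (between the pads) lies env.hold_point_z behind it (env.hold_point_z is the distance from the TCP to the grasp point, in mm); z points along the fingers, y is the line along which they close (so a half turn about z gives the same grasp; the last joint's range is limited). The gripper opens to 88 mm and grips with 3 to 60 N. Pads are 20 mm wide; open, the fingers measure 115 mm over their backs; the gripper's body (75 mm by 178 mm) begins 61 mm behind the grasp point.
Start: joints at [-1.269, 0.411, -0.013, 1.596, 0.006, 1.134, -0.082], TCP at [225.903, 582.75, 222.653] pointing down, gripper open.
Joint ranges: [-2.95, 2.95], [-0.29, 1.99], [-1.47, 1.44], [0.14, 2.54], [-1.03, 4.17], [0.13, 1.85], [-2.86, 2.86]. Speed limits (rad/s): [2.39, 2.39, 3.01, 3.01, 3.14, 3.14, 3.14].

INTERFACE

Orientations are given as a unit quaternion [w, x, y, z].
In Python, from station import env gives the robot as it stands. The module is installed in compiled form; this text tells all that it offers.
- The arm moves only by the tool apply_moves, never from a script. Its argument "moves" is a list of rows, each a list of 3 entries, a list of its own where there are three numbers: the closure, from 0 (fully open) to 1 (shut), then the shift along the tool's x, y, z in m, then the turn, a rotation vector about the tool's x, y, z in rad. In form: [[gripper, [dx, dy, dz], [wx, wy, wz]], ...]. A call has 1 to 5 rows; each row is the pose to reach, as a shift and turn from the pose commanded when the call began, along the tool's axes at that moment; what a row does not reach only later rows make up. A row lasts 1/12 s, in which the tool goes at most 41.7 mm and 7.16 degrees, less where a joint would pass 70% of its speed; a pose out of reach is approached as far as the arm can. A call with a gripper value outside its range is refused whole. The fingers move at their own pace and stop on an object; "squeeze" is the grip in N (left out, the last holds). Time passes only in rows, so rows that repeat a pose let the fingers close. It gives the time, the measured TCP pose, the force, the opening and the grip force at its end, in the units of the state.
- env.state(): the state, without advancing time (a new reading comes with each control period).
- env.camera(name): name is "scene" or "side" or "wrist"; returns the picture (420x560x3 uint8, red, green, blue); there is no depth.
- env.camera_params(name): a dict with "mtx" (3x3 intrinsics, pixels), "k1" (the pictures are not rectified: a ray, as slopes to the right and down, at radius r is drawn at 1 + k1 r^2 times it, then the intrinsics apply), "R" (3x3) and "t" (3): a world point X has camera coordinates R X + t; the wrist camera has in their place "hand_eye" (4x4, takes a point from camera to tool coordinates, whose origin is the TCP and whose axes are the flange's). Camera axes: x right, y down, z forward; pixel columns grow to the right and rows downward; lengths in mm; the calibration is good to about 2 mm. A picture is of the moment at which its call begins: read the wrist's pose just before it. camera_params takes no time and is no camera call.
- env.finish_job(): hands the job in; it is judged then, once.
The state is a dict: "t": time; "qpos": joint angles; "dq": joint speeds; "joint_efforts": joint torques, N m; "tool_pos": TCP position; "tcp_rot": TCP orientation; "contact_force": force on the tool from outside, world axes, zero at the start; "ft_torque": the same for the moment, N m; "finger_gap": opening from 0.0 (shut) to 1.0 (fully open); "grasp_force": force on a finger pad.
Only numpy, scipy, OpenCV 4.12 (cv2) and the standard library are available. Lean on these libraries where they do the work, as an engineer would, in place of code of your own. Each camera call takes 0.05 s, during which the arm holds its last target. There are 200 camera calls.

TASK

The board that carries the carving rocks down onto its corner nearest the robot. Take the long tapered wooden wedge from the bench, slide it thin end first under the foot of that low corner and ease it in gently until the bubble of the spirit level on the board sits between its two lines, then let go and leave the wedge there. Let the wedge alone do the lifting: do not press on or lift the board, do not jack it far past level, and leave the other things where they are.

Things in the scene. Friction and masses are not known exactly. Their poses are not given: they have to be found in the camera images.
- wedge_mid (a point): Middle of the loose plain-wood wedge: 145 mm long (x axis), 36 mm wide (y), flat underside; 33 mm thick at its heel (-x end), tapering straight to 4 mm at its thin nose (+x end); 80 g. This point is midway along and across, 9 mm above the underside; z is up. It lies on the left or right of the bench; the flat packer lies on the other side.
- wedge_nose (a point): Middle of the wedge's thin nose, 72.5 mm along +x from wedge_mid, 2 mm above the underside.
- wedge: The same wedge as a whole; origin at the middle of its underside, axes as at wedge_mid.
- stand: The fixed supports. Origin on the bench straight below the middle of the foot of the low corner; x is level and runs from the low corner in under the board, y to its left, z up. The wedge goes in along +x through this origin. Between y -45 and +45 mm nothing stands under the board; outside that stand 30 mm high stop blocks (x 65 to 95 mm) and pivot blocks (x 125 to 175 mm).
- foot_spot (a point): On the bench below the foot, same place and axes as stand. The foot is a rubber puck, 26 mm across, under the low corner. Its underside is 8 mm above the bench at the start; 15.5 mm with the board level and the foot unloaded. It is sprung (0.45 N per mm, up to 12 mm) and gives some 5 to 11 mm under the load of board and carving, whose weight is not known beforehand.
- board: Square wooden board 240 x 240 x 24 mm, one corner pointing to -x of the stand, on which the carving (about 200 mm tall) is fixed. It rocks about the line through its left and right corners, 150 mm beyond the foot. Origin at its underside above the foot, 34 mm up when level; at the start 7.5 mm lower (0.05 rad). The near corner reaches 20 mm past the foot's middle; top 58 mm up when level.
- bubble (a joint): Place (m) of the pale 20 mm bubble in the spirit level, 200 x 34 mm, fixed on the board along the stand's x, left of the carving, vial seen from above. 0: midway between two black lines 34 mm apart; positive: away from the low corner, which is too low. Starts at +0.045; 0.9 mm per 0.001 rad of tilt, about 1.2 mm per mm of push once the foot bears. Between the lines: within 0.006.
- packer: Flat packer, 140 x 36 x 16 mm plain wood, left or right on the bench; leave it. Origin: middle of the underside, x along it.
- dowel: Dowel end, 28 mm diameter, 30 mm tall, standing beside the low corner; leave it. Origin: middle of the underside.
- gouge: Gouge with wooden handle, 220 mm long, lying; leave it.
- mallet: Mallet, about 235 mm long and 64 mm high, lying; leave it.
- varnish_jar: Amber jar, 84 mm diameter, 130 mm tall; leave it.
- wax_tin: Steel tin, 90 mm diameter, 60 mm tall; leave it.
- brush: Flat brush, 200 mm long, lying; leave it.
- offcut: Wooden offcut 70 x 50 x 40 mm; leave it.
There are look-alikes about, which are no part of the job. Leave any pink or white look-alike of the wedge alone.

How it is judged (in metres and radians):
On the way:
1. the wedge's thin end is under the low corner's foot and bears on it while the corner is still low (x of wedge_nose in the frame of stand above 0.02 m and y of wedge_nose in the frame of stand between -0.04 and 0.04 m and contact force between wedge and board above 0.5 N and value of joint bubble above 0.012 m), for 0.1 s.
At the end, for the whole second after the job is handed in: The bubble rests within 6 mm of centre (between the lines), the board stands on the wedge (more than 1 N), the wedge lies flat on the bench with its nose at least 20 mm past the foot's middle and within 40 mm sideways, released, and all is at rest (value of joint bubble between -0.006 and 0.006 m and x of wedge_nose in the frame of stand above 0.02 m and y of wedge_nose in the frame of stand between -0.04 and 0.04 m and contact force between wedge and board above 0.5 N and contact force between wedge and board above 1 N and angle between wedge's own z axis and vertical below 0.06 rad and height (world z) of wedge below 0.004 m and linear speed of wedge below 0.01 m/s and angular speed of board below 0.02 rad/s); the robot touches nothing.
It fails at once if the wedge is rammed or jammed against the board or its foot (over 12 N) (contact force between wedge and board above 12 N).
It fails at once if the robot presses on or lifts the board, carving or level (over 3 N) (contact force between any of the fingers, the arm and board above 3 N).
It fails at once if the board is jacked far past level (bubble more than 20 mm beyond centre towards the low corner) (value of joint bubble below -0.02 m).
It fails at once if another thing on the bench is moved more than 30 mm (distance of any of packer, dowel, gouge, mallet, varnish_jar, wax_tin, brush, offcut from where it was at the start of the episode above 0.03 m).
It also fails if it takes over 51 s, if anything falls off the work surface, if the arm or the gripper's body presses on something with over 40 N, if the wrist force passes 120 N, or if a joint passes its speed limit or range.

## Working session

There is one attempt and no reset: what is moved stays moved. The work goes in short steps, Python scripts to look and compute and a tool call to move; the robot and the scene stay as the last step left them, time stands still between calls to the robot, and variables do not carry over. Pictures are saved under pics/ and viewed, at most 10 in all, crops included, and the job is handed in when it is done.

Besides the shell and the picture viewer there is one more tool, called after "Call:" as name(argument=value, ...), one argument or row to a line, values as JSON. apply_moves: Moves the arm, as the interface text tells. Its arguments: {"type":"object","properties":{"moves":{"type":"array"},"squeeze":{"type":"number"}},"required":["moves"]}

```bash
mkdir -p pics; python3 - <<'E'
from station import env
import cv2,numpy as np
ims=[]
for n in ["scene","side"]:
    im=env.camera(n)[:,:,::-1].copy(); cv2.imwrite(f"pics/{n}0.png",im); ims.append(im)
    p=env.camera_params(n); print(n,{k:np.round(v,4).tolist() for k,v in p.items()})
print(env.camera_params("wrist"),env.hold_point_z,env.state())
E
```

```text
scene {'mtx': [[396.3626, 0.0, 279.6702], [0.0, 396.3626, 208.2688], [0.0, 0.0, 1.0]], 'k1': -0.1045, 'R': [[0.3962, 0.9181, 0.0005], [0.7488, -0.3229, -0.5788], [-0.5312, 0.2297, -0.8155]], 't': [-185.0632, -351.6341, 1607.9484]}
side {'mtx': [[408.8414, 0.0, 283.9527], [0.0, 408.8414, 210.0502], [0.0, 0.0, 1.0]], 'k1': -0.0518, 'R': [[0.819, -0.5738, -0.0079], [-0.4063, -0.5701, -0.714], [0.4052, 0.588, -0.7001]], 't': [-452.581, 265.3332, 879.8132]}
{'mtx': array([[290.79308512,   0.        , 282.40564303],
       [  0.        , 290.79308512, 211.44506177],
       [  0.        ,   0.        ,   1.        ]]), 'k1': -0.057508172113081, 'hand_eye': array([[ 4.15784862e-04, -9.58709401e-01, -2.84387257e-01,
         7.75050957e+01],
       [ 9.99999831e-01,  5.14074606e-04, -2.70980376e-04,
         6.35690677e-01],
       [ 4.05987700e-04, -2.84387096e-01,  9.58709453e-01,
        -1.61506402e+02],
       [ 0.00000000e+00,  0.00000000e+00,  0.00000000e+00,
         1.00000000e+00]])} 18.700000000000003 {'t': 0.1, 'qpos': array([-1.2691854 ,  0.41181742, -0.01271354,  1.59695914,  0.0055979 ,
        1.13429761, -0.08223495]), 'dq': array([-9.69793743e-07, -2.37518878e-03,  3.71381324e-05, -4.12589737e-03,
       -2.28864521e-03,  1.29459396e-03,  6.13886408e-04]), 'joint_efforts': array([ 2.35701846e-03, -5.89093351e+01,  6.43626284e-01, -2.91705537e+01,
       -5.37945167e-02,  1.45443037e-02,  6.49550975e-05]), 'tool_pos': array([225.76877206, 582.30737221, 221.89521378]), 'tcp_rot': array([-8.36474703e-05,  1.83858590e-01,  9.82952438e-01, -7.18112009e-04]), 'contact_force': array([-0.30190531,  1.11593989,  0.48476344]), 'ft_torque': array([ 0.00155003,  0.00808849, -0.00402148]), 'grasp_force': 0.0, 'finger_gap': 0.9961136049361243}
```

View pics/scene0.png

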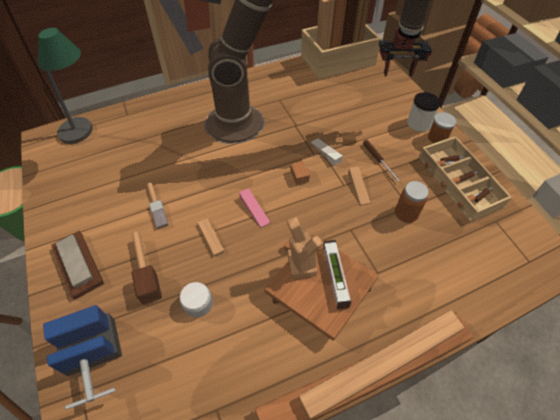

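View pics/side0.png

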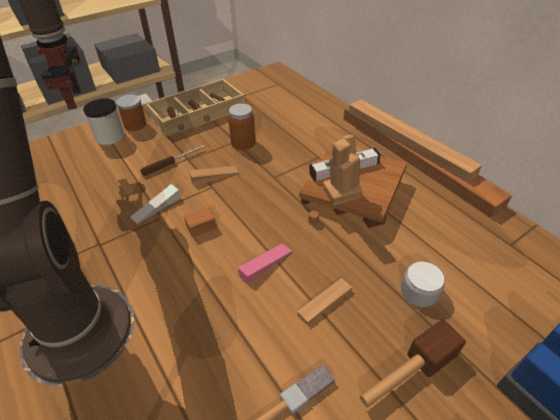

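Scene view: there are two plain-wood candidates, A at (359,185) and B at (210,237); in the side view A is at (214,173) and B at (325,300). White (327,151) and pink (254,208) are decoys. A looks tapered and B looks uniform, so I'll confirm with a crop.

```bash
python3 - <<'E'
import cv2,numpy as np
s=cv2.imread("pics/scene0.png");d=cv2.imread("pics/side0.png")
def c(im,x,y,w,h):return cv2.resize(im[y:y+h,x:x+w],(400,300),interpolation=cv2.INTER_CUBIC)
a=np.vstack([np.hstack([c(s,330,160,60,45),c(d,185,150,60,45)]),np.hstack([c(d,290,270,80,60),c(s,250,210,140,105)])])
cv2.imwrite("pics/crop1.png",a)
b=np.vstack([np.hstack([c(d,285,120,140,105),c(s,320,235,40,30)])]);b=cv2.resize(b,(800,300))
cv2.imwrite("pics/crop2.png",b)
E
```

```text
(no output)
```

View pics/crop1.png

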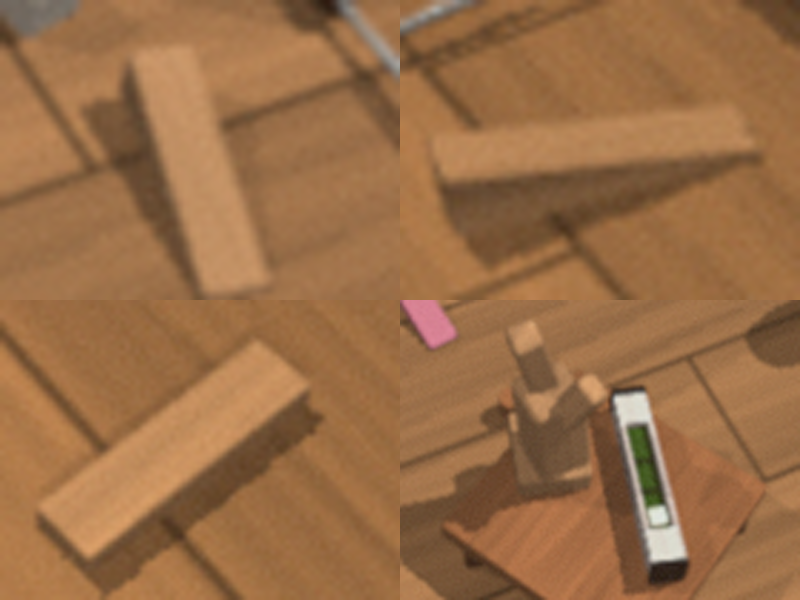

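View pics/crop2.png

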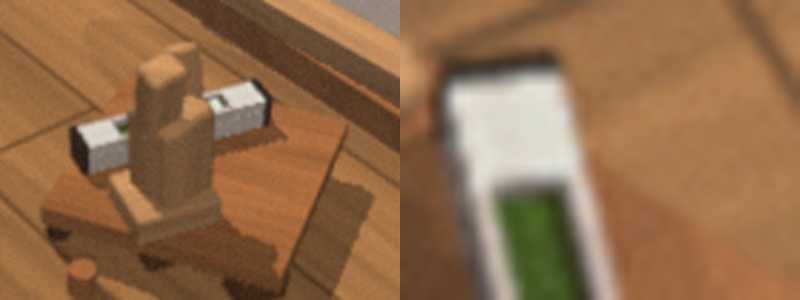

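A is the wedge: its shadow and underside taper, with the heel at side (190,174) and the nose at (239,173). B is the uniform packer. Scene board corners are about (266,290), (378,276) and (332,333), and the dowel is at side (314,217).

```bash
cat > h.py <<'E'
import numpy as np,cv2
from station import env
from scipy.spatial.transform import Rotation as Ro
def cam(n,st=None):
    p=env.camera_params(n); K=p["mtx"]; D=np.array([p["k1"],0,0,0],float)
    if n=="wrist":
        st=st or env.state(); w,x,y,z=st["tcp_rot"]; T=np.eye(4)
        T[:3,:3]=Ro.from_quat([x,y,z,w]).as_matrix(); T[:3,3]=st["tool_pos"]
        M=T@p["hand_eye"]; return K,D,M[:3,:3].T,-M[:3,:3].T@M[:3,3]
    return K,D,np.array(p["R"]),np.array(p["t"])
def ray(c,px,z):
    K,D,R,t=c; u=cv2.undistortPoints(np.array([[px]],float),K,D)[0,0]
    d=R.T@np.array([*u,1]); o=-R.T@t; return o+d*(z-o[2])/d[2]
def proj(c,X):
    K,D,R,t=c; return cv2.projectPoints(np.array([X],float),cv2.Rodrigues(R)[0],t,K,D)[0][0,0]
E
python3 - <<'E'
from h import *
s=cam("scene");d=cam("side")
for nm,c,px,z in [("R",s,(265.8,290.5),58),("L",s,(377.8,276.5),58),("far",s,(332,333),66.5),
 ("near side",d,(300.8,195),49.5),("R side",d,(384.8,221.5),58),("far side",d,(406,164),66.5),
 ("dowel side",d,(314,214),30),
 ("lvl near",s,(250+(627-400)*.35,210+90*.35),85),("lvl far",s,(250+(668-400)*.35,210+270*.35),90),
 ("heelL",s,(350.2,168.2),33),("heelR",s,(358.5,167.5),33),("noseR",s,(360.8,204),4),("noseL",s,(370.5,202.8),4),
 ("nose side",d,(239.3,173),2),("heel side top",d,(190,171),33)]: print(nm,ray(c,px,z).round(0))
E
```

```text
R [ 755. -167.   58.]
L [845. 149.  58.]
far [941. -53.  66.]
near side [629.  28.  50.]
R side [ 736. -183.   58.]
far side [946. -57.  66.]
dowel side [625. -36.  30.]
lvl near [696.  64.  85.]
lvl far [890.   7.  90.]
heelL [429. 293.  33.]
heelR [438. 322.  33.]
noseR [566. 263.   4.]
noseL [575. 296.   4.]
nose side [566. 260.   2.]
heel side top [434. 320.  33.]
```

Call:
apply_moves(
  moves=[
    [0, [-0.033, -0.021, 0], [0, 0, 0]],
    [0, [-0.066, -0.043, -0.01], [0, 0, 0]],
    [0, [-0.1, -0.065, -0.02], [0, 0, 0]],
    [0, [-0.131, -0.086, -0.03], [0, 0, 0]],
    [0, [-0.164, -0.107, -0.03], [0, 0, 0]],
  ],
)

```text
t: 0.52
tool_pos: [341.1, 422.7, 254.2]
tcp_rot: [0.0, 0.184, 0.983, 0.001]
contact_force: [1.1, 0.3, -0.6]
finger_gap: 0.999
grasp_force: 0.0
```

Call:
apply_moves(
  moves=[
    [0, [-0.033, -0.021, 0], [0, 0, 0]],
    [0, [-0.066, -0.043, 0], [0, 0, 0]],
    [0, [-0.1, -0.065, 0], [0, 0, 0]],
    [0, [-0.131, -0.086, 0], [0, 0, 0]],
    [0, [-0.164, -0.107, 0], [0, 0, 0]],
  ],
)

```text
t: 0.93
tool_pos: [454.8, 262.9, 252.6]
tcp_rot: [-0.0, 0.184, 0.983, 0.0]
contact_force: [0.8, 0.7, 0.3]
finger_gap: 1.0
grasp_force: 0.0
```

Call:
apply_moves(
  moves=[
    [0, [-0.033, -0.021, 0], [0, 0, -0.06]],
    [0, [-0.066, -0.043, 0], [0, 0, -0.12]],
    [0, [-0.066, -0.043, 0], [0, 0, -0.12]],
    [0, [-0.066, -0.043, 0], [0, 0, -0.12]],
  ],
)

```text
t: 1.27
tool_pos: [501.4, 198.1, 252.3]
tcp_rot: [-0.0, 0.127, 0.992, -0.0]
contact_force: [-0.5, 0.0, -0.5]
finger_gap: 0.998
grasp_force: 0.0
```

```bash
python3 - <<'E'
from h import *
st=env.state();im=env.camera("wrist")[:,:,::-1];cv2.imwrite("pics/w1.png",im)
print(st["t"],st["tool_pos"],st["tcp_rot"],st["qpos"].round(2)); np.save("w1.npy",np.r_[st["tool_pos"],st["tcp_rot"]])
E
```

```text
1.2667 [501.43205883 198.08272449 252.33851849] [-5.49908894e-05  1.27277874e-01  9.91867014e-01 -4.08058525e-04] [-0.64  0.24  0.2   1.78 -0.05  1.13  0.9 ]
```

View pics/w1.png

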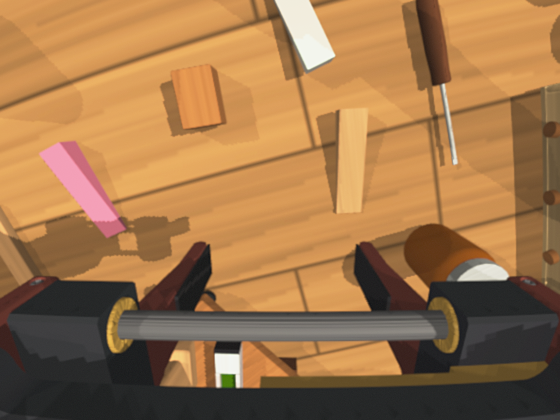

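The wrist view shows the wedge with its heel edge at (340..368,108) and its nose at (337..360,213). The low corner is near (205,293), partly behind a finger, and the level's near end is at (228,345).

```bash
python3 - <<'E'
from h import *
v=np.load("w1.npy");st=dict(tool_pos=v[:3],tcp_rot=v[3:]);c=cam("wrist",st)
for n,p,z in [("heelR",(340,108),33),("heelL",(368,109),33),("noseR",(337,213),4),("noseL",(360,213),4),("corner?",(207,292),49.5),("lvl L",(240,342),85),("lvl R",(217,342),85)]: print(n,ray(c,p,z).round(1))
for X in [(637,38,49.5),(655,32,10),(625,-36,30)]: print(proj(c,X).round(0))
im=cv2.imread("pics/w1.png")[255:385,140:320]; cv2.imwrite("pics/crop3.png",cv2.resize(im,(720,520),interpolation=cv2.INTER_CUBIC))
E
```

```text
heelR [423.8 292.7  33. ]
heelL [433.5 326.6  33. ]
noseR [566.8 264.5   4. ]
noseL [575.4 297.6   4. ]
corner? [620.7  55.3  49.5]
lvl L [688.3  89.2  85. ]
lvl R [680.7  58.1  85. ]
[200. 304.]
[206. 300.]
[156. 300.]
```

View pics/crop3.png

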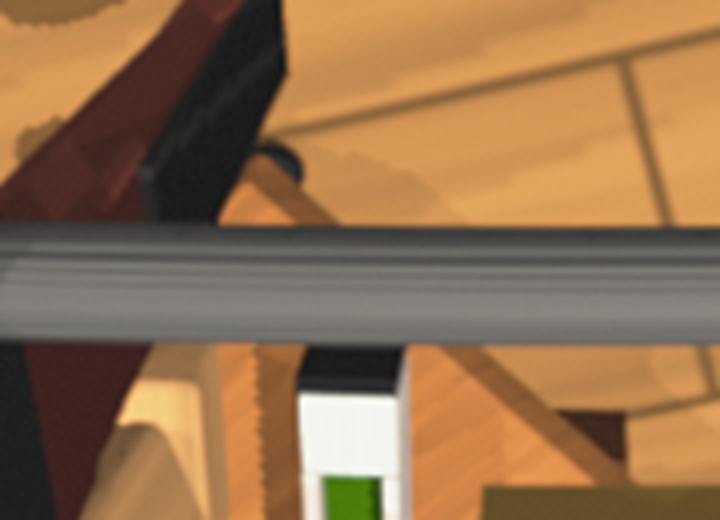

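Call:
apply_moves(
  moves=[
    [0, [-0.02, -0.036, 0], [0, 0, 0]],
    [0, [-0.04, -0.072, 0], [0, 0, 0]],
    [0, [-0.06, -0.108, 0], [0, 0, 0]],
    [0, [-0.08, -0.142, 0], [0, 0, 0]],
    [0, [-0.1, -0.178, 0], [0, 0, 0]],
  ],
)

```text
t: 1.73
tool_pos: [553.2, 4.4, 252.6]
tcp_rot: [-0.0, 0.123, 0.992, 0.0]
contact_force: [1.0, 0.9, 0.4]
finger_gap: 1.0
grasp_force: 0.0
```

Call:
apply_moves(
  moves=[
    [0, [-0.018, -0.035, 0], [0, 0, 0]],
    [0, [-0.018, -0.035, 0], [0, 0, 0]],
    [0, [-0.018, -0.035, 0], [0, 0, 0]],
  ],
)

```text
t: 1.98
tool_pos: [562.0, -35.6, 252.4]
tcp_rot: [-0.0, 0.126, 0.992, -0.0]
contact_force: [0.0, 0.3, 0.3]
finger_gap: 0.997
grasp_force: 0.0
```

```bash
python3 - <<'E'
from h import *
st=env.state();im=env.camera("wrist")[:,:,::-1].copy();cv2.imwrite("pics/w2.png",im)
print(st["t"],st["tool_pos"],st["tcp_rot"]); np.save("w2.npy",np.r_[st["tool_pos"],st["tcp_rot"]])
cv2.imwrite("pics/w2c.png",cv2.resize(im[120:300,220:460],(800,600),interpolation=cv2.INTER_CUBIC))
E
```

```text
1.9833 [561.98072234 -35.58134804 252.35668912] [-2.42851723e-04  1.26007094e-01  9.92029307e-01 -8.30272990e-05]
```

View pics/w2c.png

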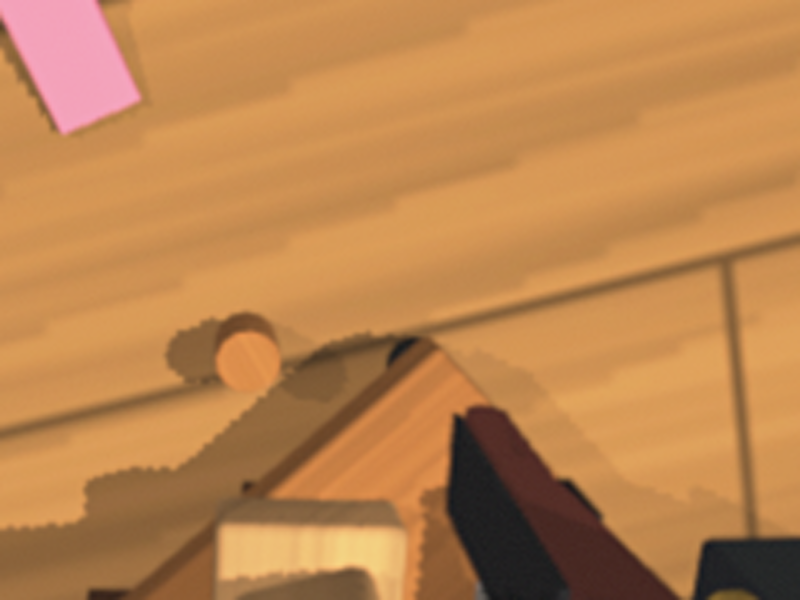

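The crop shows the board's near corner at image (350,223), the foot's dark edge at (341,225), the dowel top at (294,229), and the pink decoy's end well away.

```bash
python3 - <<'E'
from h import *
v=np.load("w2.npy");st=dict(tool_pos=v[:3],tcp_rot=v[3:]);c=cam("wrist",st)
f=lambda x,y:(220+x*.3,120+y*.3)
A=ray(c,f(433,345),49.5);print("corner",A.round(1),"dowel",ray(c,f(248,362),30).round(1))
for yaw in(-.26,-.285,-.31):
    u=np.array([np.cos(yaw),np.sin(yaw)]);F=A[:2]+20*u; print(yaw,F.round(1),"centre",(A[:2]+170*u).round(1),((proj(c,[*(F-13*u+13*0),8])-[220,120])/.3).round(0))
# edges of board top: right edge points on crop
for p in [(433,345),(262,497)]: print(ray(c,f(*p),50))
v=np.load("w1.npy");st=dict(tool_pos=v[:3],tcp_rot=v[3:]);c1=cam("wrist",st)
print("corner via w1",ray(c1,(204.5,294),49.5).round(1))
for nm,px,z in [("pink",f(63,133),20),("pink2",f(140,100),20)]: print(nm,ray(c,px,z).round(0))
print(ray(cam("side"),(300.8,195),49.5))
# bubble / level direction in scene: level white ends
s=cam("scene"); 
E
```

```text
corner [630.1  39.8  49.5] dowel [625.7 -34.3  30. ]
-0.26 [649.5  34.6] centre [794.4  -3.9] [411. 330.]
-0.285 [649.3  34.1] centre [793.3  -8. ] [411. 330.]
-0.31 [649.2  33.7] centre [792.  -12.1] [410. 330.]
[629.94609891  39.68122388  50.        ]
[678.0507477  -41.85213108  50.        ]
corner via w1 [623.   50.6  49.5]
pink [515. -84.  20.]
pink2 [511. -50.  20.]
[628.5351041  27.5262437  49.5      ]
```

Call:
apply_moves(
  moves=[
    [0, [0.022, 0.033, 0], [0, 0, 0]],
    [0, [0.044, 0.066, 0], [0, 0, 0]],
    [0, [0.066, 0.1, 0], [0, 0, 0]],
    [0, [0.088, 0.133, 0], [0, 0, 0]],
    [0, [0.11, 0.166, 0], [0, 0, 0]],
  ],
)

```text
t: 2.45
tool_pos: [494.2, 157.8, 252.7]
tcp_rot: [-0.0, 0.123, 0.992, 0.0]
contact_force: [1.6, 0.7, -0.2]
finger_gap: 1.0
grasp_force: 0.0
```

Call:
apply_moves(
  moves=[
    [0, [0.022, 0.033, 0.01], [0, 0, 0]],
    [0, [0.044, 0.066, 0.02], [0, -0.05, 0]],
    [0, [0.066, 0.1, 0.035], [0, -0.1, -0.025]],
    [0, [0.09, 0.136, 0.05], [0, -0.2, -0.055]],
    [0, [0.09, 0.136, 0.08], [0, -0.2, -0.055]],
  ],
)

```text
t: 2.87
tool_pos: [435.3, 321.6, 174.4]
tcp_rot: [0.102, 0.087, 0.991, -0.007]
contact_force: [0.7, 0.9, -0.8]
finger_gap: 1.003
grasp_force: 0.0
```

```bash
cat >> h.py <<'E'
def status():
    st=env.state(); w,x,y,z=st["tcp_rot"]; R=Ro.from_quat([x,y,z,w]).as_matrix(); return st,R
E
python3 - <<'E'
from h import *
v=np.load("w2.npy");c=cam("wrist",dict(tool_pos=v[:3],tcp_rot=v[3:]))
for p in [(225,505),(400,510)]: print("carv top",ray(c,(220+p[0]*.3,120+p[1]*.3),250).round(0),ray(c,(220+p[0]*.3,120+p[1]*.3),120).round(0))
st,R=status();print(st["t"],st["tool_pos"],R.round(3).tolist(),st["qpos"].round(2))
# target
for d in(0,60):
    w=np.array([.98,-.197,0]);G=np.array([444.,306.5,6+d]); print("tool delta",(R.T@(G-st["tool_pos"])).round(1))
c=cam("wrist",st); im=env.camera("wrist")[:,:,::-1].copy(); cv2.imwrite("pics/w3.png",im)
print([proj(c,X).round(0) for X in [(428.6,309.6,33),(571,281,4)]])
E
```

```text
carv top [573. -35. 250.] [641. -50. 120.]
carv top [582.  -3. 250.] [658.   7. 120.]
2.8667 [435.3351342  321.61993849 174.43767069] [[-0.964, 0.174, 0.201], [0.171, 0.985, -0.031], [-0.203, 0.004, -0.979]] [-0.93  0.25  0.11  1.98  0.2   0.81  0.44]
tool delta [ 23.2 -14.1 167.1]
tool delta [ 11.1 -13.9 108.4]
[array([269., 170.]), array([269., 264.])]
```

View pics/w3.png

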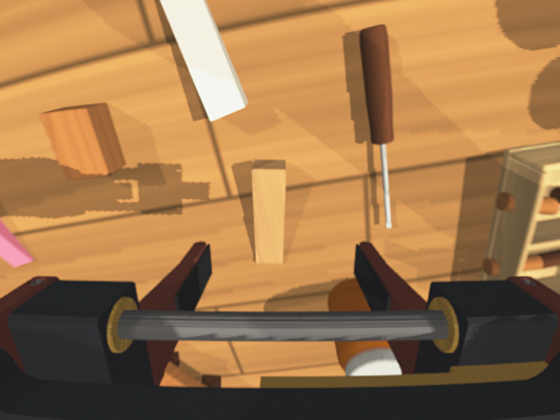

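The heel and nose pixels match the prediction, so I'm descending.

Call:
apply_moves(
  moves=[
    [0, [0.011, -0.014, 0.036], [0, 0, 0]],
    [0, [0.011, -0.014, 0.072], [0, 0, 0]],
    [0, [0.011, -0.014, 0.108], [0, 0, 0]],
    [0, [0.018, -0.014, 0.14], [0, 0, 0]],
    [0, [0.018, -0.014, 0.14], [0, 0, 0]],
  ],
)

```text
t: 3.33
tool_pos: [445.6, 289.9, 26.7]
tcp_rot: [0.096, 0.095, 0.991, -0.016]
contact_force: [-1.8, -1.3, -0.4]
finger_gap: 1.006
grasp_force: 0.0
```

Call:
apply_moves(
  moves=[
    [0, [0.003, 0, 0.012], [0, 0, 0]],
    [0, [0.005, 0, 0.022], [0, 0, 0]],
    [0, [0.005, 0, 0.026], [0, 0, 0]],
    [0, [0.005, 0, 0.026], [0, 0, 0]],
  ],
)

```text
t: 3.67
tool_pos: [449.9, 291.3, 5.8]
tcp_rot: [0.099, 0.096, 0.99, -0.012]
contact_force: [-0.2, 0.4, -0.8]
finger_gap: 1.002
grasp_force: 0.0
```

```bash
python3 - <<'E'
from h import *
st,R=status();print(st["t"],st["tool_pos"],st["contact_force"])
im=env.camera("wrist")[:,:,::-1].copy(); cv2.imwrite("pics/w4.png",im)
c=cam("wrist",st);print([proj(c,X).round(0) for X in [(428.6,309.6,33),(571,281,4)]])
E
```

```text
3.6667 [449.88105082 291.31343159   5.81551272] [-0.18919163  0.36857434 -0.80600915]
[array([309., 252.]), array([298., 375.])]
```

View pics/w4.png

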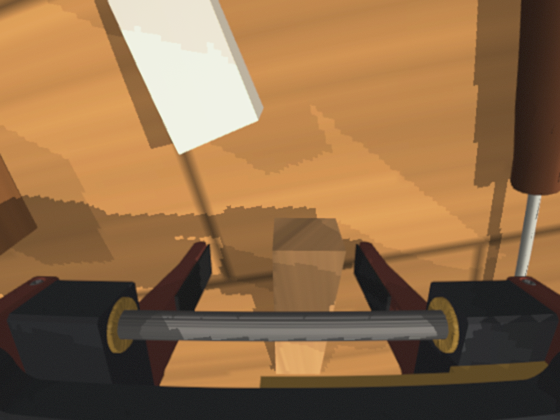

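The grasp is about 14 mm off in tool y and 8 mm in x. I'll centre it, then close.

Call:
apply_moves(
  moves=[
    [0, [0.004, 0.007, -0.001], [0, 0, 0]],
    [0, [0.008, 0.014, -0.002], [0, 0, 0]],
    [0, [0.008, 0.014, -0.002], [0, 0, 0]],
  ],
)

```text
t: 3.97
tool_pos: [444.5, 308.9, 6.6]
tcp_rot: [0.099, 0.096, 0.99, -0.011]
contact_force: [-0.2, 0.7, -0.5]
finger_gap: 1.0
grasp_force: 0.0
```

Call:
apply_moves(
  moves=[
    [1, [0, 0, 0], [0, 0, 0]],
    [1, [0, 0, 0], [0, 0, 0]],
    [1, [0, 0, 0], [0, 0, 0]],
    [1, [0, 0, 0], [0, 0, 0]],
    [1, [0, 0, 0], [0, 0, 0]],
  ],
  squeeze=20,
)

```text
t: 4.38
tool_pos: [445.0, 305.6, 5.7]
tcp_rot: [0.099, 0.097, 0.99, -0.013]
contact_force: [0.2, -0.5, 0.8]
finger_gap: 0.661
grasp_force: 0.0
```

Call:
apply_moves(
  moves=[
    [1, [0, 0, 0], [0, 0, 0]],
    [1, [0, 0, 0], [0, 0, 0]],
    [1, [0, 0, 0], [0, 0, 0]],
  ],
)

```text
t: 4.63
tool_pos: [444.9, 305.8, 5.7]
tcp_rot: [0.099, 0.097, 0.99, -0.012]
contact_force: [-0.1, -1.0, -0.2]
finger_gap: 0.43
grasp_force: 0.0
```

Call:
apply_moves(
  moves=[
    [1, [0, 0, 0], [0, 0, 0]],
    [1, [0, 0, 0], [0, 0, 0]],
    [1, [0, 0, 0], [0, 0, 0]],
  ],
)

```text
t: 4.88
tool_pos: [444.9, 305.8, 5.8]
tcp_rot: [0.099, 0.097, 0.99, -0.012]
contact_force: [-0.5, -0.9, -0.0]
finger_gap: 0.408
grasp_force: 20.0
```

Call:
apply_moves(
  moves=[
    [1, [-0.002, 0, -0.01], [0, 0, 0]],
    [1, [-0.008, 0, -0.039], [0, 0, 0]],
    [1, [-0.008, 0, -0.039], [0, 0, 0]],
  ],
)

```text
t: 5.13
tool_pos: [446.7, 307.5, 49.6]
tcp_rot: [0.101, 0.097, 0.99, -0.011]
contact_force: [1.0, 0.5, 0.7]
finger_gap: 0.409
grasp_force: 20.0
```

```bash
python3 - <<'E'
from h import *
st,R=status();print(st["t"],st["tool_pos"],R.round(3).tolist(),st["finger_gap"],st["grasp_force"])
print((R.T@(np.array([483,80,st["tool_pos"][2]])-st["tool_pos"])).round(1), "yaw",np.arctan2(-R[1,0],-R[0,0]))
im=env.camera("side")[:,:,::-1].copy(); cv2.imwrite("pics/s5.png",im)
E
```

```text
5.1333 [446.74832003 307.49736705  49.63083929] [[-0.961, 0.194, 0.197], [0.19, 0.981, -0.04], [-0.201, -0.001, -0.98]] 0.40865488299709596 19.96954768896103
[ -78.  -216.1   16.3] yaw -0.19508784739799787
```

Call:
apply_moves(
  moves=[
    [1, [-0.013, -0.036, 0.003], [0, 0, 0]],
    [1, [-0.026, -0.072, 0.005], [0, 0, 0]],
    [1, [-0.039, -0.108, 0.008], [0, 0, 0]],
    [1, [-0.052, -0.144, 0.011], [0, 0, 0]],
    [1, [-0.065, -0.18, 0.013], [0, 0, 0]],
  ],
)

```text
t: 5.6
tool_pos: [474.8, 115.0, 46.5]
tcp_rot: [0.099, 0.096, 0.99, -0.013]
contact_force: [0.0, 0.2, -1.7]
finger_gap: 0.406
grasp_force: 20.0
```

Call:
apply_moves(
  moves=[
    [1, [-0.013, -0.036, 0.003], [0.007, 0, 0.035]],
    [1, [-0.013, -0.036, 0.003], [0.015, 0, 0.07]],
    [1, [-0.013, -0.036, 0.003], [0.015, 0, 0.07]],
    [1, [-0.013, -0.036, 0.003], [0.015, 0, 0.07]],
  ],
)

```text
t: 5.93
tool_pos: [481.2, 78.8, 46.5]
tcp_rot: [0.099, 0.132, 0.986, -0.016]
contact_force: [0.8, 0.3, 0.4]
finger_gap: 0.408
grasp_force: 20.0
```

```bash
python3 - <<'E'
from h import *
st,R=status();print(st["t"],st["tool_pos"],R.round(3).tolist(),st["finger_gap"],st["grasp_force"])
print((R.T@(np.array([483,80,5.9])-st["tool_pos"])).round(1), "yaw",np.arctan2(-R[1,0],-R[0,0]))
im=env.camera("side")[:,:,::-1].copy(); cv2.imwrite("pics/s6.png",im)
w=env.camera("wrist")[:,:,::-1]
cv2.imwrite("pics/c6.png",np.hstack([cv2.resize(im[100:310,150:430],(500,375)),cv2.resize(w[200:400,180:400],(300,273)).repeat(1,0) if 0 else cv2.resize(w[200:400,180:400],(300,375))]))
E
```

```text
5.9333 [481.23609471  78.80716044  46.50776774] [[-0.946, 0.263, 0.19], [0.257, 0.965, -0.058], [-0.199, -0.006, -0.98]] 0.408444593475827 19.969999194145203
[ 6.7  1.9 40.1] yaw -0.26511015096061724
```

View pics/c6.png

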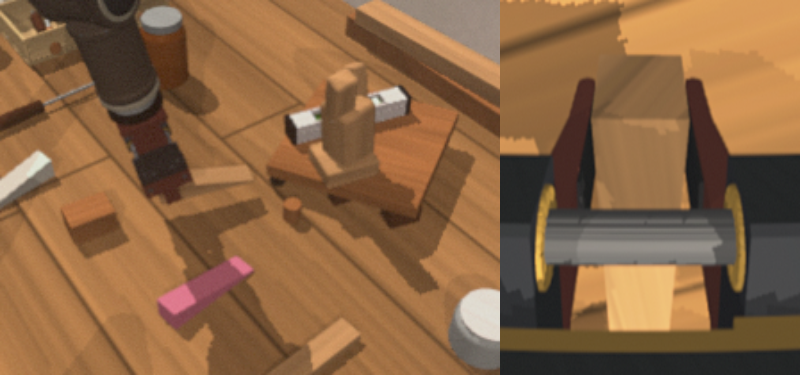

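The picture shows the wedge held level and square in the pads, its nose at side (291,196) pointing at the low corner left of the dowel. I'll check the nose numerically, get a bubble baseline and lower the wedge.

Call:
apply_moves(
  moves=[
    [1, [0.002, 0.001, 0.013], [0, 0, 0]],
    [1, [0.004, 0.002, 0.026], [0, 0, 0]],
    [1, [0.007, 0.002, 0.039], [0, 0, 0]],
    [1, [0.007, 0.002, 0.0395], [0, 0, 0]],
    [1, [0.007, 0.002, 0.0395], [0, 0, 0]],
  ],
)

```text
t: 6.45
tool_pos: [482.0, 81.6, 5.9]
tcp_rot: [0.098, 0.13, 0.986, -0.017]
contact_force: [-0.3, 0.0, 0.1]
finger_gap: 0.408
grasp_force: 20.0
```

```bash
cat >> h.py <<'E'
def bub(im):  # im BGR scene; returns signed px profile along vial
    x0,y0,x1,y1=318,235,358,310
    h=cv2.cvtColor(cv2.resize(im[y0:y1,x0:x1],None,fx=4,fy=4,interpolation=cv2.INTER_CUBIC),cv2.COLOR_BGR2HSV)
    return h
def samp(im,n=200,p=((329.0,243),(343.5,303))):
    t=np.linspace(0,1,n); p=np.array(p); q=p[0]+t[:,None]*(p[1]-p[0])
    return cv2.remap(im,q[:,0].astype(np.float32)[:,None],q[:,1].astype(np.float32)[:,None],cv2.INTER_LINEAR)[:,0]
E
python3 - <<'E'
from h import *
st,R=status();print(st["t"],st["tool_pos"],st["contact_force"].round(1),st["grasp_force"])
d=cam("side");print("nose s6",ray(d,(291.1,196.3),43.5).round(1))
u=np.array([.964,-.267]);F=np.array([650,33.5]);T=np.array([481.2,78.8])
print("expected",T+u*(145-16.7))
im=cv2.imread("pics/scene0.png");s=cam("scene")
# green mask: vial extents
hsv=cv2.cvtColor(im,cv2.COLOR_BGR2HSV);m=cv2.inRange(hsv,(35,80,20),(85,255,255))[235:310,315:360]
ys,xs=np.nonzero(m);print(len(xs),xs.min()+315,xs.max()+315,ys.min()+235,ys.max()+235)
c=np.polyfit(ys+235.,xs+315.,1);print("axis",c)
for y in range(246,304):
    x=np.polyval(c,y); print(y,cv2.getRectSubPix(im,(1,1),(float(x),float(y)))[0,0].tolist(),end="; ")
E
```

```text
6.45 [482.02807066  81.60685958   5.88359899] [-0.3  0.   0.1] 19.97944325208664
nose s6 [607.8  43.9  43.5]
expected [604.8812  44.5439]
147 330 341 255 281
axis [2.37049472e-01 2.71876844e+02]
246 [203, 216, 220]; 247 [203, 216, 220]; 248 [201, 213, 219]; 249 [203, 213, 220]; 250 [204, 216, 221]; 251 [203, 216, 221]; 252 [177, 187, 193]; 253 [117, 125, 133]; 254 [72, 94, 93]; 255 [41, 94, 73]; 256 [33, 98, 71]; 257 [39, 98, 74]; 258 [38, 94, 71]; 259 [32, 90, 68]; 260 [35, 90, 70]; 261 [37, 93, 71]; 262 [40, 94, 73]; 263 [39, 95, 73]; 264 [31, 86, 66]; 265 [29, 74, 60]; 266 [35, 71, 63]; 267 [36, 84, 66]; 268 [33, 89, 68]; 269 [37, 92, 70]; 270 [37, 95, 72]; 271 [33, 90, 69]; 272 [38, 91, 70]; 273 [36, 91, 69]; 274 [34, 91, 68]; 275 [31, 78, 63]; 276 [30, 65, 59]; 277 [28, 65, 58]; 278 [28, 78, 61]; 279 [35, 89, 70]; 280 [32, 90, 66]; 281 [59, 104, 88]; 282 [135, 166, 156]; 283 [197, 215, 210]; 284 [215, 227, 222]; 285 [219, 227, 223]; 286 [218, 226, 221]; 287 [215, 226, 223]; 288 [172, 190, 193]; 289 [130, 153, 155]; 290 [179, 193, 198]; 291 [200, 212, 217]; 292 [202, 212, 220]; 293 [203, 214, 220]; 294 [201, 212, 218]; 295 [202, 212, 219]; 296 [201, 215, 219]; 297 [204, 215, 220]; 298 [202, 215, 219]; 299 [208, 220, 225]; 300 [196, 208, 212]; 301 [104, 110, 116]; 302 [31, 36, 48]; 303 [31, 38, 50];
```

Nose is at stand x≈-46, y≈1. The level's lines are at scene rows 265.4 and 276.6, and the bubble is at about 285 (≈+43 mm), so the scale is about 0.33 px/mm. Sliding the wedge in.

Call:
apply_moves(
  moves=[
    [1, [-0.01, 0, 0.002], [0, 0, 0]],
    [1, [-0.02, 0, 0.004], [0, 0, 0]],
    [1, [-0.03, 0, 0.006], [0, 0, 0]],
    [1, [-0.04, 0, 0.008], [0, 0, 0]],
    [1, [-0.049, 0, 0.01], [0, 0, 0]],
  ],
)

```text
t: 6.87
tool_pos: [532.2, 66.4, 6.6]
tcp_rot: [0.099, 0.132, 0.986, -0.016]
contact_force: [-1.4, 0.4, -1.5]
finger_gap: 0.408
grasp_force: 20.0
```

Call:
apply_moves(
  moves=[
    [1, [-0.004, 0, 0.0008], [0, 0, 0]],
    [1, [-0.008, 0, 0.0016], [0, 0, 0]],
    [1, [-0.012, 0, 0.0024], [0, 0, 0]],
    [1, [-0.016, 0, 0.0032], [0, 0, 0]],
    [1, [-0.02, 0, 0.004], [0, 0, 0]],
  ],
)

```text
t: 7.28
tool_pos: [550.0, 61.5, 6.1]
tcp_rot: [0.098, 0.132, 0.986, -0.017]
contact_force: [-2.4, 0.0, -3.3]
finger_gap: 0.407
grasp_force: 20.0
```

```bash
cat > b.py <<'E'
from h import *
def bubble(im):
    best=[]
    ys=np.arange(250,292,.1); c=np.array([.237049,271.8768])
    pr=np.array([cv2.getRectSubPix(im,(3,1),(float(np.polyval(c,y)),float(y)))[0].mean(0) for y in ys])
    g,b=pr[:,1],pr[:,0]
    e=ys[b>115]; seg=np.split(e,np.nonzero(np.diff(e)>.5)[0]+1)
    return [(round(s[0],1),round(s[-1],1),round(((s[0]+s[-1])/2-271)/.329,1)) for s in seg], [round(float(y),1) for y in ys[1:-1][(g[1:-1]<g[:-2])&(g[1:-1]<=g[2:])&(g[1:-1]<80)]]
def rep(tag):
    st,R=status(); p=st["tool_pos"]; u=np.array([.964,-.267]); n=np.array([.267,.964]); N=p[:2]+128.3*u-[650,33.5]
    im=env.camera("scene")[:,:,::-1].copy(); cv2.imwrite(f"pics/{tag}.png",im)
    print(round(st["t"],2),"z",p[2].round(1),"F",st["contact_force"].round(1),"M",st["ft_torque"].round(2),"nose",(N@u).round(1),(N@n).round(1),"yaw",np.arctan2(-R[1,0],-R[0,0]).round(3),"pitchrow",R[2].round(3),"grip",st["grasp_force"].round(1),round(st["finger_gap"],3)); print(bubble(im))
if __name__=="__main__":
    import sys; rep(sys.argv[1])
E
python3 -c "
from b import *
print(bubble(cv2.imread('pics/scene0.png')))"; python3 b.py n1
```

```text
([(np.float64(250.0), np.float64(253.0), np.float64(-59.3)), (np.float64(281.8), np.float64(291.9), np.float64(48.2))], [266.0, 276.0, 276.3, 276.6, 276.9])Traceback (most recent call last):
  File "b.py", line 14, in <module>
    import sys; rep(sys.argv[1])
                ~~~^^^^^^^^^^^^^
  File "b.py", line 12, in rep
    print(round(st["t"],2),"z",p[2].round(1),"F",st["contact_force"].round(1),"M",st["ft_torque"].round(2),"nose",(N@u).round(1),(N@n).round(1),"yaw",np.arctan2(-R[1,0],-R[0,0]).round(3),"pitchrow",R[2].round(3),"grip",st["grasp_force"].round(1),round(st["finger_gap"],3)); print(bubble(im))
                                                                                                                                                                                                                           ^^^^^^^^^^^^^^^^^^^^^^^
AttributeError: 'float' object has no attribute 'round'
```

```bash
sed -i 's/st\["grasp_force"\].round(1)/round(float(st["grasp_force"]),1)/' b.py; python3 b.py n1
```

```text
7.33 z 6.3 F [-0.9  0.4 -3.4] M [0.19 0.86 0.01] nose 25.5 0.4 yaw -0.265 pitchrow [-0.199 -0.007 -0.98 ] grip 20.0 0.405
([(np.float64(250.0), np.float64(253.2), np.float64(-59.0)), (np.float64(281.7), np.float64(291.9), np.float64(48.0))], [266.0, 276.1, 276.3, 276.5, 276.7, 277.0])
```

Call:
apply_moves(
  moves=[
    [1, [0, 0, 0], [0, 0, 0]],
    [1, [0, 0, 0], [0, 0, 0]],
  ],
)

```text
t: 7.55
tool_pos: [550.8, 61.5, 6.6]
tcp_rot: [0.099, 0.132, 0.986, -0.016]
contact_force: [0.2, -0.2, -3.2]
finger_gap: 0.41
grasp_force: 20.0
```

```bash
python3 b.py n2
```

```text
7.55 z 6.6 F [ 0.2 -0.2 -3.2] M [-0.03  0.45 -0.12] nose 25.3 0.5 yaw -0.266 pitchrow [-0.199 -0.006 -0.98 ] grip 20.0 0.41
([(np.float64(250.0), np.float64(253.2), np.float64(-59.0)), (np.float64(281.7), np.float64(291.9), np.float64(48.0))], [266.0, 276.0])
```

Call:
apply_moves(
  moves=[
    [1, [-0.003, 0, 0.0006], [0, 0, 0]],
    [1, [-0.006, 0, 0.0012], [0, 0, 0]],
    [1, [-0.009, 0, 0.0018], [0, 0, 0]],
    [1, [-0.012, 0, 0.0024], [0, 0, 0]],
    [1, [-0.015, 0, 0.003], [0, 0, 0]],
  ],
)

```text
t: 8.02
tool_pos: [565.0, 57.6, 6.2]
tcp_rot: [0.098, 0.132, 0.986, -0.017]
contact_force: [-4.7, 1.2, -3.6]
finger_gap: 0.41
grasp_force: 20.0
```

```bash
python3 b.py n3
```

```text
8.02 z 6.2 F [-4.7  1.2 -3.6] M [ 0.4   1.47 -0.02] nose 40.0 0.6 yaw -0.265 pitchrow [-0.198 -0.007 -0.98 ] grip 20.0 0.41
([(np.float64(250.0), np.float64(253.2), np.float64(-59.0)), (np.float64(281.2), np.float64(291.9), np.float64(47.3))], [266.0, 276.3, 276.5, 276.8])
```

Call:
apply_moves(
  moves=[
    [1, [-0.002, 0, 0.0004], [0, 0, 0]],
    [1, [-0.004, 0, 0.0008], [0, 0, 0]],
    [1, [-0.006, 0, 0.0012], [0, 0, 0]],
    [1, [-0.008, 0, 0.0016], [0, 0, 0]],
    [1, [-0.01, 0, 0.002], [0, 0, 0]],
  ],
)

```text
t: 8.48
tool_pos: [575.3, 54.8, 6.5]
tcp_rot: [0.099, 0.132, 0.986, -0.016]
contact_force: [-3.6, 1.1, -4.8]
finger_gap: 0.41
grasp_force: 20.0
```

```bash
python3 b.py n4
```

```text
8.48 z 6.5 F [-3.6  1.1 -4.8] M [0.4  1.37 0.02] nose 50.7 0.6 yaw -0.265 pitchrow [-0.199 -0.006 -0.98 ] grip 20.0 0.41
([(np.float64(250.0), np.float64(253.3), np.float64(-58.8)), (np.float64(276.6), np.float64(283.6), np.float64(27.7)), (np.float64(289.3), np.float64(291.9), np.float64(59.6))], [266.0])
```

Call:
apply_moves(
  moves=[
    [1, [-0.002, 0, 0.0004], [0, 0, 0]],
    [1, [-0.004, 0, 0.0008], [0, 0, 0]],
    [1, [-0.006, 0, 0.0012], [0, 0, 0]],
    [1, [-0.008, 0, 0.0016], [0, 0, 0]],
    [1, [-0.01, 0, 0.0022], [0, 0, 0]],
  ],
)

```text
t: 8.95
tool_pos: [585.3, 52.1, 6.4]
tcp_rot: [0.099, 0.132, 0.986, -0.016]
contact_force: [-3.6, 0.7, -2.9]
finger_gap: 0.409
grasp_force: 20.0
```

```bash
python3 b.py n5
```

```text
8.95 z 6.4 F [-3.6  0.7 -2.9] M [ 0.31  1.25 -0.06] nose 61.1 0.7 yaw -0.266 pitchrow [-0.199 -0.006 -0.98 ] grip 20.0 0.409
([(np.float64(250.0), np.float64(253.4), np.float64(-58.7)), (np.float64(272.5), np.float64(279.4), np.float64(15.0)), (np.float64(289.9), np.float64(291.9), np.float64(60.5))], [266.0])
```

Call:
apply_moves(
  moves=[
    [1, [-0.002, 0, 0.0004], [0, 0, 0]],
    [1, [-0.004, 0, 0.0008], [0, 0, 0]],
    [1, [-0.006, 0, 0.0012], [0, 0, 0]],
    [1, [-0.008, 0, 0.0017], [0, 0, 0]],
    [1, [-0.01, 0, 0.0022], [0, 0, 0]],
  ],
)

```text
t: 9.42
tool_pos: [595.2, 49.5, 6.2]
tcp_rot: [0.099, 0.132, 0.986, -0.016]
contact_force: [-4.2, 0.9, -3.8]
finger_gap: 0.411
grasp_force: 20.0
```

```bash
python3 b.py n6
```

```text
9.42 z 6.2 F [-4.2  0.9 -3.8] M [ 0.33  1.24 -0.04] nose 71.3 0.8 yaw -0.265 pitchrow [-0.199 -0.006 -0.98 ] grip 20.0 0.411
([(np.float64(250.0), np.float64(253.5), np.float64(-58.5)), (np.float64(269.3), np.float64(276.1), np.float64(5.2)), (np.float64(290.2), np.float64(291.9), np.float64(60.9))], [266.0, 266.4, 266.6, 266.8, 267.0, 277.7, 277.9])
```

Call:
apply_moves(
  moves=[
    [0.5, [0, 0, 0], [0, 0, 0]],
    [0.4, [0, 0, 0], [0, 0, 0]],
    [0.4, [0, 0, 0], [0, 0, 0]],
    [0.4, [0, 0, 0], [0, 0, 0]],
    [0.4, [0, 0, 0], [0, 0, 0]],
  ],
)

```text
t: 9.88
tool_pos: [595.5, 49.6, 6.6]
tcp_rot: [0.099, 0.132, 0.986, -0.016]
contact_force: [0.4, 0.3, 0.1]
finger_gap: 0.603
grasp_force: 0.0
```

```bash
python3 b.py n7; python3 - <<'E'
import cv2,numpy as np
c=[.237049,271.8768]
for t in("n6","n7"):
    im=cv2.imread(f"pics/{t}.png"); print([(y,cv2.getRectSubPix(im,(3,1),(float(np.polyval(c,y)),float(y)))[0].mean(0)[:2].astype(int).tolist()) for y in range(252,293)])
E
```

```text
9.88 z 6.6 F [0.4 0.3 0.1] M [ 0.01  0.16 -0.04] nose 71.6 1.0 yaw -0.266 pitchrow [-0.2   -0.006 -0.98 ] grip 0.0 0.603
([(np.float64(250.0), np.float64(253.5), np.float64(-58.5)), (np.float64(269.5), np.float64(276.4), np.float64(5.9)), (np.float64(290.2), np.float64(291.9), np.float64(60.9))], [266.9, 278.0])
[(252, [201, 212]), (253, [151, 159]), (254, [91, 106]), (255, [43, 90]), (256, [35, 101]), (257, [38, 102]), (258, [38, 99]), (259, [37, 97]), (260, [37, 96]), (261, [38, 97]), (262, [37, 96]), (263, [37, 96]), (264, [37, 94]), (265, [36, 85]), (266, [34, 70]), (267, [28, 67]), (268, [42, 89]), (269, [98, 137]), (270, [172, 201]), (271, [209, 231]), (272, [210, 231]), (273, [213, 233]), (274, [212, 232]), (275, [189, 212]), (276, [124, 142]), (277, [52, 79]), (278, [31, 75]), (279, [34, 88]), (280, [37, 95]), (281, [39, 97]), (282, [39, 96]), (283, [38, 96]), (284, [37, 97]), (285, [38, 101]), (286, [39, 103]), (287, [37, 102]), (288, [35, 102]), (289, [34, 99]), (290, [105, 134]), (291, [198, 209]), (292, [219, 227])]
[(252, [200, 211]), (253, [149, 158]), (254, [90, 105]), (255, [44, 90]), (256, [37, 103]), (257, [38, 102]), (258, [39, 100]), (259, [38, 98]), (260, [35, 94]), (261, [38, 96]), (262, [39, 98]), (263, [38, 98]), (264, [38, 95]), (265, [35, 84]), (266, [35, 73]), (267, [30, 67]), (268, [29, 79]), (269, [74, 113]), (270, [159, 186]), (271, [204, 228]), (272, [213, 232]), (273, [210, 230]), (274, [213, 233]), (275, [204, 230]), (276, [151, 170]), (277, [74, 95]), (278, [28, 73]), (279, [34, 89]), (280, [36, 94]), (281, [36, 94]), (282, [37, 96]), (283, [40, 98]), (284, [38, 97]), (285, [38, 101]), (286, [38, 102]), (287, [39, 102]), (288, [37, 104]), (289, [36, 98]), (290, [105, 134]), (291, [197, 209]), (292, [219, 227])]
```

Released, the bubble sits at about +2 to +3.5 mm. I'll regrip and ease it in 2 mm more for margin.

Call:
apply_moves(
  moves=[
    [1, [0, 0, 0], [0, 0, 0]],
    [1, [0, 0, 0], [0, 0, 0]],
    [1, [0, 0, 0], [0, 0, 0]],
    [1, [0, 0, 0], [0, 0, 0]],
    [1, [0, 0, 0], [0, 0, 0]],
  ],
  squeeze=15,
)

```text
t: 10.35
tool_pos: [595.0, 49.6, 6.3]
tcp_rot: [0.099, 0.132, 0.986, -0.016]
contact_force: [0.1, 0.7, 1.6]
finger_gap: 0.412
grasp_force: 15.0
```

Call:
apply_moves(
  moves=[
    [1, [-0.0005, 0, 0.0001], [0, 0, 0]],
    [1, [-0.001, 0, 0.0002], [0, 0, 0]],
    [1, [-0.0015, 0, 0.0003], [0, 0, 0]],
    [1, [-0.002, 0, 0.0004], [0, 0, 0]],
    [1, [-0.0024, 0, 0.0005], [0, 0, 0]],
  ],
)

```text
t: 10.77
tool_pos: [595.0, 49.5, 6.1]
tcp_rot: [0.097, 0.132, 0.986, -0.017]
contact_force: [-12.0, 3.1, 14.9]
finger_gap: 0.411
grasp_force: 15.0
```

Call:
apply_moves(
  moves=[
    [0.5, [0, 0, 0], [0, 0, 0]],
    [0.4, [0, 0, 0], [0, 0, 0]],
    [0.3, [0, 0, 0], [0, 0, 0]],
    [0.3, [0, 0, 0], [0, 0, 0]],
    [0.3, [0, 0, 0], [0, 0, 0]],
  ],
)

```text
t: 11.18
tool_pos: [597.5, 48.7, 6.1]
tcp_rot: [0.099, 0.132, 0.986, -0.016]
contact_force: [0.4, 0.4, 0.0]
finger_gap: 0.693
grasp_force: 0.0
```

```bash
python3 b.py n8
```

```text
11.18 z 6.1 F [0.4 0.4 0. ] M [0.01 0.14 0.01] nose 73.7 0.6 yaw -0.266 pitchrow [-0.199 -0.006 -0.98 ] grip 0.0 0.693
([(np.float64(250.0), np.float64(253.5), np.float64(-58.5)), (np.float64(269.5), np.float64(276.4), np.float64(5.9)), (np.float64(290.2), np.float64(291.9), np.float64(60.9))], [266.7, 266.9, 278.0])
```

The regrip only pressed the wedge on the bench and didn't move it. The bubble stays at about +2.3 mm relative to the lines (mid-row 272.2), well inside them, so I'm withdrawing.

Call:
apply_moves(
  moves=[
    [0.3, [0, 0, -0.005], [0, 0, 0]],
    [0.2, [0, 0, -0.02], [0, 0, 0]],
    [0.1, [0.01, 0, -0.05], [0, 0, 0]],
    [0, [0.03, 0, -0.085], [0, 0, 0]],
    [0, [0.05, 0, -0.12], [0, 0, 0]],
  ],
)

```text
t: 11.65
tool_pos: [526.3, 68.5, 114.6]
tcp_rot: [0.098, 0.132, 0.986, -0.017]
contact_force: [-0.6, 0.4, 0.7]
finger_gap: 0.965
grasp_force: 0.0
```

Call:
apply_moves(
  moves=[
    [0, [0.01, 0, -0.01], [0, 0, 0]],
    [0, [0.01, 0, -0.01], [0, 0, 0]],
    [0, [0.01, 0, -0.01], [0, 0, 0]],
    [0, [0.01, 0, -0.01], [0, 0, 0]],
  ],
)

```text
t: 11.98
tool_pos: [516.4, 71.7, 121.4]
tcp_rot: [0.099, 0.132, 0.986, -0.016]
contact_force: [-0.4, 0.9, 0.2]
finger_gap: 0.999
grasp_force: 0.0
```

```bash
python3 b.py n9; python3 - <<'E'
from h import *
# wedge nose/heel visible from wrist: heel mask around predicted place; bubble lines by dip fit
im=cv2.imread("pics/n9.png");c=[.237049,271.8768]
g=lambda y:cv2.getRectSubPix(im,(3,1),(float(np.polyval(c,y)),float(y)))[0].mean(0)[1]
print([int(g(y)) for y in range(263,282)])
st,R=status();w=env.camera("wrist")[:,:,::-1].copy();cv2.imwrite("pics/w9.png",w);k=cam("wrist",st)
u=np.array([.964,-.267]);H=np.array([650,33.5])+u*(71.5-145)
print("heel pred",H,proj(k,[*H,33]).round(0))
hsv=cv2.cvtColor(w,cv2.COLOR_BGR2HSV);p=proj(k,[*H,33]).astype(int)
print([hsv[min(max(p[1]+d,0),419),p[0]].tolist() for d in range(-24,25,4)])
E
```

```text
11.98 z 121.4 F [-0.4  0.9  0.2] M [0.06 0.17 0.03] nose -10.6 1.1 yaw -0.266 pitchrow [-0.199 -0.006 -0.98 ] grip 0.0 0.999
([(np.float64(250.0), np.float64(253.5), np.float64(-58.5)), (np.float64(269.5), np.float64(276.4), np.float64(5.9)), (np.float64(290.2), np.float64(291.9), np.float64(60.9))], [266.1, 266.3, 267.0, 278.0])
[95, 91, 85, 70, 66, 81, 113, 184, 226, 230, 228, 230, 227, 165, 93, 74, 90, 92, 94]
heel pred [579.146   53.1245] [281. 257.]
[[15, 151, 197], [15, 152, 199], [16, 131, 136], [15, 132, 137], [15, 131, 152], [15, 134, 154], [15, 139, 217], [17, 129, 236], [17, 129, 236], [17, 129, 235], [17, 130, 235], [17, 130, 235], [17, 130, 235]]
```

Wedge is seated where expected and the bubble is steady at about +3 mm. I'll take one nearer wrist look from above, clear of the board, to be sure.

Call:
apply_moves(
  moves=[
    [0, [-0.008, 0, -0.04], [0, 0, 0]],
    [0, [-0.016, 0, -0.08], [0, 0, 0]],
    [0, [-0.024, 0, -0.12], [0, 0, 0]],
    [0, [-0.03, 0, -0.15], [0, 0, 0]],
    [0, [-0.03, 0, -0.15], [0, 0, 0]],
  ],
)

```text
t: 12.5
tool_pos: [519.1, 73.3, 280.4]
tcp_rot: [0.103, 0.133, 0.986, -0.015]
contact_force: [0.6, 0.2, -0.1]
finger_gap: 0.995
grasp_force: 0.0
```

Call:
apply_moves(
  moves=[
    [0, [-0.02, 0.03, 0.004], [0, 0.05, 0]],
    [0, [-0.05, 0.06, 0.01], [0, 0.1, 0]],
    [0, [-0.08, 0.08, 0.016], [0, 0.2, 0]],
    [0, [-0.12, 0.09, 0.024], [0, 0.2, 0]],
    [0, [-0.16, 0.094, 0.032], [0, 0.2, 0]],
  ],
)

```text
t: 12.92
tool_pos: [700.1, 122.0, 270.9]
tcp_rot: [-0.002, 0.132, 0.991, -0.003]
contact_force: [0.5, 0.6, 0.2]
finger_gap: 1.0
grasp_force: 0.0
```

Call:
apply_moves(
  moves=[
    [0, [-0.037, 0, 0], [0, 0, 0]],
    [0, [-0.037, 0, 0], [0, 0, 0]],
    [0, [-0.037, 0, 0], [0, 0, 0]],
    [0, [-0.037, 0, 0], [0, 0, 0]],
  ],
)

```text
t: 13.25
tool_pos: [733.2, 110.5, 272.0]
tcp_rot: [-0.002, 0.133, 0.991, -0.004]
contact_force: [-1.1, -0.3, -0.1]
finger_gap: 0.999
grasp_force: 0.0
```

```bash
python3 - <<'E'
from h import *
st,R=status();w=env.camera("wrist")[:,:,::-1].copy();cv2.imwrite("pics/w10.png",w)
print(st["t"],st["tool_pos"])
h=cv2.cvtColor(w,cv2.COLOR_BGR2HSV);m=cv2.inRange(h,(40,100,20),(80,255,255))
n,l,s,ce=cv2.connectedComponentsWithStats(m);print([(s[i].tolist(),ce[i].round(1).tolist()) for i in range(1,n) if s[i,4]>20])
ys,xs=np.nonzero(m)
if len(ys)>20:
    a=np.polyfit(ys,xs,1);print(a)
    print([(y,*cv2.getRectSubPix(w,(5,1),(float(np.polyval(a,y)),float(y)))[0].mean(0).astype(int)[:2].tolist()) for y in range(max(0,ys.min()-4),min(419,ys.max()+5))])
E
```

```text
13.25 [733.16313873 110.54710952 271.95867288]
[([232, 208, 18, 39, 581], [240.7, 226.5]), ([234, 260, 17, 30, 423], [242.2, 275.8])]
[3.21238341e-02 2.33357635e+02]
[(204, 240, 244), (205, 241, 245), (206, 243, 247), (207, 206, 229), (208, 99, 151), (209, 11, 127), (210, 4, 133), (211, 10, 133), (212, 11, 136), (213, 10, 137), (214, 10, 137), (215, 11, 136), (216, 11, 135), (217, 11, 133), (218, 10, 128), (219, 12, 128), (220, 12, 128), (221, 11, 128), (222, 11, 128), (223, 11, 128), (224, 12, 128), (225, 11, 128), (226, 12, 128), (227, 10, 127), (228, 12, 128), (229, 11, 127), (230, 11, 128), (231, 11, 128), (232, 10, 127), (233, 11, 128), (234, 12, 128), (235, 12, 128), (236, 12, 129), (237, 10, 123), (238, 21, 95), (239, 34, 54), (240, 40, 65), (241, 28, 110), (242, 12, 128), (243, 7, 128), (244, 8, 126), (245, 48, 130), (246, 129, 175), (247, 211, 236), (248, 232, 246), (249, 236, 246), (250, 236, 245), (251, 236, 245), (252, 236, 245), (253, 236, 245), (254, 236, 245), (255, 236, 246), (256, 236, 246), (257, 236, 246), (258, 237, 246), (259, 238, 249), (260, 213, 240), (261, 106, 158), (262, 15, 95), (263, 24, 66), (264, 40, 63), (265, 31, 100), (266, 14, 126), (267, 10, 129), (268, 11, 128), (269, 11, 128), (270, 10, 128), (271, 12, 128), (272, 12, 128), (273, 13, 128), (274, 12, 128), (275, 10, 131), (276, 11, 136), (277, 10, 136), (278, 11, 136), (279, 10, 135), (280, 10, 134), (281, 12, 135), (282, 10, 137), (283, 10, 136), (284, 10, 136), (285, 11, 136), (286, 10, 135), (287, 8, 134), (288, 4, 134), (289, 51, 137), (290, 108, 143), (291, 136, 147), (292, 144, 155), (293, 185, 202)]
```

Wrist view: lines at rows 239.4 and 263.6, bubble from 245.9 to 260.9, so it is +2.7 mm off centre and between the lines. Handing in.

```bash
python3 -c "
from station import env
print(env.finish_job())"
```

```text
the job is handed in; nothing more can be done
None
```

I slid the wedge under the low corner's foot and let go, leaving the bubble about 2.7 mm from centre, between its lines; the job is handed in at about 13 s, and no verdict came back.

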